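Index the clip arm one hole over

TASK

On the soldering positioner, hook a fingertip through the pull ring, raise the spring index pin out of its hole, swing the clip arm exactly one hole towards the side where the flat rectangular heatproof block lies, and let the pin drop fully home in that hole; then take the finger out of the ring. Hook the ring gently, do not pinch or grip it, and leave the block, jar, reel and screwdriver where they are.

Things in the scene. Friction and masses are not known exactly. Their poses are not given: they have to be found in the camera images.
- positioner: Indexing work positioner, fixed to the bench, yaw 1.57 +- 0.3 rad (arm to the robot's right): dark cast base 200 x 210 mm, 16 mm high, with a hinge post (top 84 mm up) and an index plate on its -x side. Origin: on the bench under the vertical hinge axis; +x runs from the middle hole towards the hinge, +z up.
- pull_ring: Upright steel ring on top of the index pin, inside diameter 60 mm, outside 74, wire 7 mm. Origin: its centre, 126 mm above the bench with the pin home, 130 mm from the hinge axis. Its x axis is the axis of the opening and points level along the arm to the hinge; a finger slanting 45 degrees down along that axis can enter. Under it: an 8 mm stem and, below 85 mm height, a 22 mm boss.
- index_pin (a joint): Height of the spring pin, m: 0 = home in a hole, 0.022 = upper stop. The 8 mm round-nosed pin reaches 10 mm into the plate: above 0.010 it is clear, and at 0.010 it rests on the plate between holes. Spring and weight press it down with about 4 N at 0, 6 N at 0.015. Lifted by the ring; let go, it drops by itself into a hole it stands over (within about 2 mm).
- swing_arm (a joint): Angle of the arm about the hinge, rad: 0 = middle hole (the start), grows as the ring end moves to the positioner's +y side. Holes at -0.698, -0.349, 0, 0.349, 0.698. Pin home: about 0.008 play; pin up: turns with about 1 N at the ring and stays where left.
- middle_hole (a point): Mouth of the middle hole of the steel index plate, 85 x 220 mm, top 50 mm above the bench. Five 10 mm holes lie in an arc of radius 130 mm about the hinge, 20 degrees (0.349 rad, 45 mm) apart; this is the third.
- clip_tip (a point): Outer end of the swing arm, 248 mm from the hinge axis, 60 mm above the bench: a crocodile clip holding a small brass bracket that stands up to 81 mm. The arm is an aluminium bar 26 mm wide, its top 65 mm above the bench.
- firebrick: Flat rectangular heatproof soldering block, 100 x 60 x 30 mm, off-white, loose. Lies to one side of the positioner, its +y side (nearer the robot) or its -y side (farther): this is the side to swing to. Origin: centre of its underside.
- flux_jar: Round jar with screw cap, 60 mm diameter, 60 mm tall, loose; on the side opposite the block. Origin: centre of its underside.
- solder_reel: Reel standing on its flange, 60 mm diameter, 40 mm tall, loose, behind the hinge. Origin: centre of its underside.
- screwdriver: Screwdriver 180 mm long, handle 26 mm thick, lying on the bench behind the hinge. Origin: on the bench under the middle of its length; handle towards its -x.
There are look-alikes about, which are no part of the job. There is more than one size of the firebrick; the job needs the smallest.

How it is judged (in metres and radians):
On the way, in this order (a step that is already met when the one before it is completed fails the run):
1. the index pin is raised out of its hole with the arm still over the middle hole (value of joint index_pin above 0.009 m and value of joint swing_arm between -0.1 and 0.1 rad), for 0.05 s.
2. the arm is over the next hole on the block's side (((y of firebrick in the frame of positioner above 0 m and value of joint swing_arm between 0.309 and 0.389 rad) or (y of firebrick in the frame of positioner below 0 m and value of joint swing_arm between -0.389 and -0.309 rad))), for 0.1 s.
At the end, for the whole second after the job is handed in: The arm stands at the next hole on the block's side (within 0.02 rad of 0.349 rad that way) and at rest, with the pin home (under 2 mm of its lowest position), the finger out of the ring (((y of firebrick in the frame of positioner above 0 m and value of joint swing_arm between 0.329 and 0.369 rad) or (y of firebrick in the frame of positioner below 0 m and value of joint swing_arm between -0.369 and -0.329 rad)) and value of joint index_pin below 0.002 m and velocity of joint swing_arm between -0.05 and 0.05 rad/s); the robot touches nothing.
It fails at once if the heatproof block moved more than 15 mm (distance of firebrick from where it was at the start of the episode above 0.015 m).
It fails at once if the jar moved more than 15 mm (distance of flux_jar from where it was at the start of the episode above 0.015 m).
It fails at once if the reel moved more than 15 mm (distance of solder_reel from where it was at the start of the episode above 0.015 m).
It fails at once if the screwdriver moved more than 15 mm (distance of screwdriver from where it was at the start of the episode above 0.015 m).
It fails at once if the ring is pinched or handled roughly: more than 30 N between the fingers and the ring (contact force between the fingers and pull_ring above 30 N).
It also fails if it takes over 42 s, if anything falls off the work surface, if the arm or the gripper's body presses on something with over 40 N, if the wrist force passes 120 N, or if a joint passes its speed limit or range.

ROBOT

A 6-joint arm with a two-finger parallel gripper is mounted at the origin on the work surface. World frame = base frame: x ahead of the robot, y to its left, z up, the work surface at z = 0. Lengths are in m, angles in degrees, forces in N, time in s.
With the tool pointing down it reaches from about 0.35 to 0.775 m from the base axis. Payload 7.3 kg.
Tool frame: the origin (TCP) lies at the very end of the fingers, on their centre line; the grasp point (between the pads) lies 19 mm behind it (bot.grip_depth is the distance from the TCP to the grasp point, in m); z points along the fingers, y is the line along which they close (so a half turn about z gives the same grasp; the last joint's range is limited). The gripper opens to 92 mm and grips with 3 to 60 N. Pads are 19 mm wide; open, the fingers measure 130 mm over their backs; the gripper's body (75 mm by 190 mm) begins 47 mm behind the grasp point.
Start: joints at [63.14, 19.595, 87.324, -0, 73.075, -8.365], TCP at [0.167, 0.498, 0.227] pointing down, gripper open.
Joint ranges: [-145.02, 145.02], [-44.19, 115.74], [2.07, 154.8], [-57.11, 237.11], [16.16, 152.29], [-177.93, 177.93]. Speed limits (degrees/s): [147.25, 147.25, 180, 180, 180, 180].

INTERFACE

Orientations are given as a 3x3 rotation matrix whose columns are the frame's x, y, z axes.
In Python, from bench import bot gives the robot as it stands.
- The arm moves only by the tool move_arm, never from a script. Its argument "targets" is a list that holds one entry, the list of rows, each a list of 5 numbers: the shift along the tool's x, y, z scaled (see below), then the turn about the tool's z scaled (see below), then the closure, from -1 (fully open) to 1 (shut). A call has 1 to 5 rows; each row is the pose to reach, as a shift and turn from the pose commanded when the call began, along the tool's axes at that moment; what a row does not reach only later rows make up. The controller multiplies each number of a shift by 0.1 m and each number of a turn by 120 degrees. A row lasts 1/10 s, in which the tool goes at most 50 mm and 8.59 degrees, less where a joint would pass 70% of its speed; a pose out of reach is approached as far as the arm can. A call with a number of a shift or a turn outside -1 to 1 is refused whole. A call with a gripper value outside its range is refused whole. The fingers move at their own pace and stop on an object; "squeeze" is the grip in N (left out, the last holds). Time passes only in rows, so rows that repeat a pose let the fingers close. It gives the time, the measured TCP pose, the force, the opening and the grip force at its end, in the units of the state.
- bot.read_state(): the state, without advancing time (a new reading comes with each control period).
- bot.get_image(name): name is "side" or "top"; returns (picture, depth): 420x560x3 uint8, red, green, blue; 420x560 float32, m along the optical axis (not along the pixel's ray), 0 where there is no reading.
- bot.camera_info(name): a dict with "K" (3x3 intrinsics, pixels), "distortion" ([k1, k2, p1, p2, k3] as OpenCV has them; the pictures are not rectified), "R" (3x3) and "t" (3): a world point X has camera coordinates R X + t. Camera axes: x right, y down, z forward; pixel columns grow to the right and rows downward; lengths in m; the calibration is good to about 2 mm. A picture is of the moment at which its call begins. camera_info takes no time and is no camera call.
- bot.close_job(): hands the job in; it is judged then, once.
Trained networks look in the newest picture that a camera, given by its name, has taken for a name from the list of things; names that differ only in an ending like _2 or _b are one class to them, and where a whole thing is asked for, a point or a joint stands for the part that bears it (a point fixed in the world has none). Each returns a list of dicts, best first, with "confidence" (0 to 1); they miss things now and then, are a little off and sometimes report something else, mostly with a low value. They report only what shows in the picture. A call takes as long as a camera call. They do not tell look-alikes from the thing itself.
- bot.boxes_of(camera, name): "point" ([x, y, z] in m, in the coordinates of the camera as it stood for that picture, good to about 4 mm: the middle of the surface that is visible of it).
- bot.pinpoint(camera, name): "point" ([x, y, z] in m, in the coordinates of the camera as it stood for that picture, good to about 4 mm: a listed point, or the origin of a listed thing).
The state is a dict: "t": time; "joint_pos": joint angles; "dq": joint speeds; "effort": joint torques, N m; "eef_pos": TCP position; "orientation": TCP orientation; "contact_force": force on the tool from outside, world axes, zero at the start; "ft_torque": the same for the moment, N m; "finger_gap": finger opening in m; "gripper_force": force on a finger pad.
Only numpy, scipy, OpenCV 4.12 (cv2) and the standard library are available. Lean on these libraries where they do the work, as an engineer would, in place of code of your own. Each camera call takes 0.05 s, during which the arm holds its last target. There are 200 camera calls.

## Working session

There is one attempt and no reset: what is moved stays moved. The work goes in short steps, Python scripts to look and compute and a tool call to move; the robot and the scene stay as the last step left them, time stands still between calls to the robot, and variables do not carry over. Pictures are saved under pics/ and viewed, at most 10 in all, crops included, and the job is handed in when it is done.

Besides the shell and the picture viewer there is one more tool, called after "Request:" in YAML: its name, and indented under it one key for each argument. move_arm: Moves the arm, as the interface text tells. Its arguments: {"type":"object","properties":{"targets":{"type":"array","items":{"type":"array","items":{"type":"array","items":{"type":"number","minimum":-1,"maximum":1}}}},"squeeze":{"type":"number"}},"required":["targets"]}

```bash
ls; mkdir -p pics
cat > h.py <<'E'
import numpy as np, cv2
from bench import bot
def w(cam,p):
    i=bot.camera_info(cam); return np.array(i["R"]).T@(np.array(p)-np.array(i["t"]))
E
python3 - <<'E'
from h import *
np.set_printoptions(precision=4,suppress=True)
s=bot.read_state(); print(s["t"],s["eef_pos"],np.array(s["orientation"]))
ims=[]
for c in ("top","side"):
    im,d=bot.get_image(c); cv2.imwrite(f"pics/{c}0.png",im[:,:,::-1]); np.save(f"{c}0.npy",d)
    for n in ("positioner","pull_ring","middle_hole","clip_tip","firebrick","flux_jar","solder_reel","screwdriver"):
        print(c,n,[(round(r["confidence"],2),w(c,r["point"]).round(3).tolist()) for r in bot.pinpoint(c,n)])
E
```

```text
pics
0.0 [0.1664 0.4976 0.2261] [[-0.9484  0.3172 -0.0006]
 [ 0.3172  0.9484 -0.0013]
 [ 0.0002 -0.0014 -1.    ]]
top positioner [(0.94, [0.602, 0.008, 0.003])]
top pull_ring [(0.5, [0.566, -0.115, 0.123])]
top middle_hole [(0.61, [0.567, -0.115, 0.047])]
top clip_tip [(0.64, [0.437, -0.013, -0.001]), (0.57, [0.538, -0.225, 0.061])]
top firebrick [(0.91, [0.745, -0.072, -0.002]), (0.87, [0.821, -0.24, -0.002]), (0.76, [0.79, 0.264, 0.001])]
top flux_jar [(0.57, [0.436, -0.013, 0.0]), (0.2, [0.57, -0.112, 0.123])]
top solder_reel [(0.75, [0.701, 0.091, 0.001])]
top screwdriver [(0.89, [0.546, 0.124, -0.001])]
side positioner [(0.58, [0.607, 0.013, -0.002])]
side pull_ring [(0.71, [0.571, -0.112, 0.127])]
side middle_hole [(0.68, [0.566, -0.113, 0.051])]
side clip_tip [(0.85, [0.539, -0.228, 0.056])]
side firebrick [(0.93, [0.743, -0.074, -0.0]), (0.68, [0.786, 0.265, -0.001]), (0.65, [0.819, -0.235, -0.001])]
side flux_jar [(0.79, [0.434, -0.01, 0.0])]
side solder_reel [(0.7, [0.693, 0.093, -0.004])]
side screwdriver [(0.68, [0.54, 0.124, -0.002])]
```

View pics/top0.png

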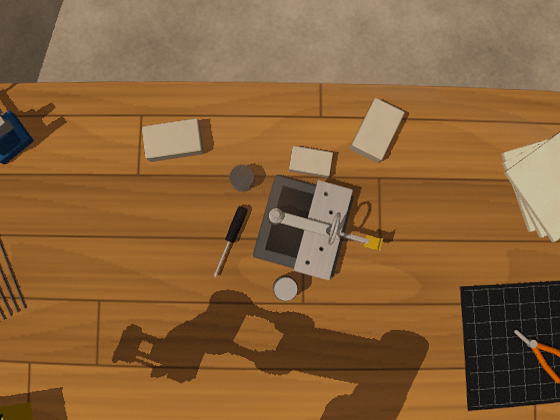

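View pics/side0.png

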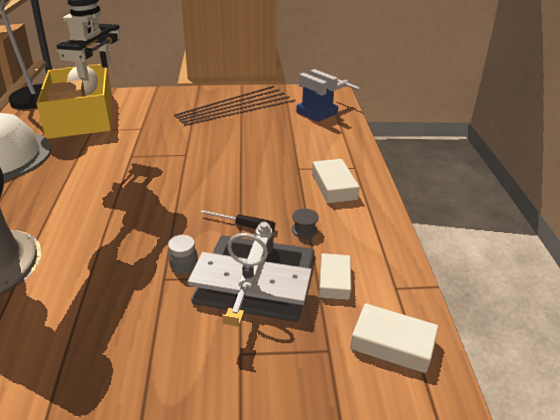

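Request:
move_arm:
  targets:
    - [[0,0,-0.5,0.07,-1],[0,0,-1,0.14,-1],[0,0,-1,0.215,-1],[0,0,-1,0.285,-1],[0,0,-1,0.355,-1]]

```text
t: 1.4
eef_pos: [0.1665, 0.4979, 0.3272]
orientation: [[-0.478, 0.878, 0.0], [0.878, 0.478, 0.001], [0.001, 0.001, -1.0]]
contact_force: [-0.0, -0.5, 0.8]
finger_gap: 0.092
gripper_force: 0.0
```

Request:
move_arm:
  targets:
    - [[0,0,0,0.07,-1],[0,0,0,0.14,-1],[0,0,0,0.215,-1],[0,0,0,0.285,-1],[0,0,0,0.355,-1]]

```text
t: 1.9
eef_pos: [0.1665, 0.4979, 0.3267]
orientation: [[0.242, 0.97, 0.0], [0.97, -0.242, -0.0], [-0.0, 0.0, -1.0]]
contact_force: [-1.0, 0.4, 0.4]
finger_gap: 0.0918
gripper_force: 0.0
```

Request:
move_arm:
  targets:
    - [[0,0,0,0.07,-1],[0,0,0,0.14,-1],[0,0,0,0.215,-1],[0,0,0,0.285,-1],[0,0,0,0.355,-1]]

```text
t: 2.4
eef_pos: [0.1665, 0.4979, 0.3267]
orientation: [[0.835, 0.551, 0.0], [0.551, -0.835, 0.0], [0.0, -0.0, -1.0]]
contact_force: [-0.3, 0.7, 0.3]
finger_gap: 0.0917
gripper_force: 0.0
```

Request:
move_arm:
  targets:
    - [[0,0,0,0.07,-1],[0,0,0,0.14,-1],[0,0,0,0.215,-1],[0,0,0,0.285,-1],[0,0,0,0.355,-1]]

```text
t: 2.9
eef_pos: [0.1665, 0.4979, 0.3267]
orientation: [[0.987, -0.16, -0.0], [-0.16, -0.987, -0.0], [-0.0, 0.0, -1.0]]
contact_force: [-0.4, 0.7, 0.3]
finger_gap: 0.0921
gripper_force: 0.0
```

```bash
cat > st.py <<'E'
from h import *
s=bot.read_state(); print(s["t"],np.round(s["joint_pos"],1),np.round(s["eef_pos"],3)); print(np.round(s["orientation"],3))
E
python3 st.py; python3 -c "
from bench import bot
print([a for a in dir(bot) if a[0]!='_'])"
```

```text
2.9 [ 63.1  16.3  76.3   0.   87.4 162.3] [0.166 0.498 0.327]
[[ 0.987 -0.16  -0.   ]
 [-0.16  -0.987 -0.   ]
 [-0.     0.    -1.   ]]
['PlanningError', 'boxes_of', 'camera_info', 'close_job', 'get_image', 'grip_depth', 'pinpoint', 'read_state']
```

Wrist joint 6 is close to its limit; I now see how the controller behaves past it.

Request:
move_arm:
  targets:
    - [[0,0,0,0.07,-1],[0,0,0,0.14,-1],[0,0,0,0.215,-1],[0,0,0,0.285,-1],[0,0,0,0.355,-1]]

```text
t: 3.4
eef_pos: [0.2253, 0.4485, 0.3174]
orientation: [[0.788, -0.611, -0.074], [-0.607, -0.792, 0.07], [-0.101, -0.011, -0.995]]
contact_force: [-0.4, -0.7, 0.2]
finger_gap: 0.0919
gripper_force: 0.0
```

```bash
python3 st.py
```

```text
3.4 [ 50.8  13.   82.4   5.9  84.1 177.9] [0.225 0.448 0.317]
[[ 0.788 -0.611 -0.074]
 [-0.607 -0.792  0.07 ]
 [-0.101 -0.011 -0.995]]
```

Request:
move_arm:
  targets:
    - [[0,0,0,0,-1]]

```text
t: 3.5
eef_pos: [0.2257, 0.4474, 0.3171]
orientation: [[0.788, -0.612, -0.073], [-0.608, -0.791, 0.069], [-0.1, -0.009, -0.995]]
contact_force: [-0.5, -0.4, -0.2]
finger_gap: 0.0914
gripper_force: 0.0
```

```bash
python3 st.py
```

```text
3.5 [ 50.8  13.   82.5   5.8  84.2 177.9] [0.226 0.447 0.317]
[[ 0.788 -0.612 -0.073]
 [-0.608 -0.791  0.069]
 [-0.1   -0.009 -0.995]]
```

Request:
move_arm:
  targets:
    - [[0,0,0,0.07,-1],[0,0,0,0.14,-1],[0,0,0,0.215,-1],[0,0,0,0.285,-1],[0,0,0,0.355,-1]]

```text
t: 4.0
eef_pos: [0.2767, 0.3643, 0.2878]
orientation: [[0.503, -0.852, -0.144], [-0.825, -0.523, 0.212], [-0.256, 0.012, -0.967]]
contact_force: [0.5, -0.3, 0.8]
finger_gap: 0.092
gripper_force: 0.0
```

```bash
python3 st.py
```

```text
4.0 [ 32.6   8.1  94.6  15.2  78.2 177.9] [0.277 0.364 0.288]
[[ 0.503 -0.852 -0.144]
 [-0.825 -0.523  0.212]
 [-0.256  0.012 -0.967]]
```

Request:
move_arm:
  targets:
    - [[0,0,0,-0.1,-1],[0,0,0,-0.1,-1],[0,0,0,-0.1,-1]]

```text
t: 4.3
eef_pos: [0.2763, 0.3646, 0.288]
orientation: [[0.671, -0.727, -0.144], [-0.697, -0.686, 0.211], [-0.252, -0.041, -0.967]]
contact_force: [0.3, 0.4, -0.6]
finger_gap: 0.092
gripper_force: 0.0
```

```bash
python3 st.py
```

```text
4.3 [ 32.7   8.1  94.5  15.1  78.2 165.9] [0.276 0.365 0.288]
[[ 0.671 -0.727 -0.144]
 [-0.697 -0.686  0.211]
 [-0.252 -0.041 -0.967]]
```

Request:
move_arm:
  targets:
    - [[0.2,0.06,-0.2,0.07,-1],[0.4,0.12,-0.4,0.14,-1],[0.6,0.2,-0.6,0.215,-1],[0.8,0.25,-0.7,0.285,-1],[0.9,0.3,-0.9,0.355,-1]]

```text
t: 4.8
eef_pos: [0.334, 0.2082, 0.3338]
orientation: [[0.117, -0.982, -0.151], [-0.951, -0.154, 0.267], [-0.285, 0.113, -0.952]]
contact_force: [0.6, -0.6, 0.2]
finger_gap: 0.092
gripper_force: 0.0
```

```bash
cat > st.py <<'E'
from h import *
import json
np.set_printoptions(precision=3,suppress=True)
s=bot.read_state(); q=np.array(s["joint_pos"]); p=np.array(s["eef_pos"]); R=np.array(s["orientation"])
open("log.txt","a").write(json.dumps([q.tolist(),p.tolist(),R.tolist()])+"\n")
print(s["t"],q.round(1),p); print(R); z=R[:,2]
print("tilt",np.degrees(np.arccos(-z[2])),"az",np.degrees(np.arctan2(z[1],z[0])))
E
python3 st.py
```

```text
4.8 [  6.9   2.6  94.3  16.4  90.1 177.9] [0.334 0.208 0.334]
[[ 0.117 -0.982 -0.151]
 [-0.951 -0.154  0.267]
 [-0.285  0.113 -0.952]]
tilt 17.8588372018839 az 119.51844568553653
```

```bash
cat > model.py <<'E'
import numpy as np, json
from scipy.spatial.transform import Rotation as Ro
from scipy.optimize import least_squares
rz=lambda a:Ro.from_euler('z',a,degrees=True).as_matrix(); ry=lambda a:Ro.from_euler('y',a,degrees=True).as_matrix()
def frames(q):
    A=rz(q[0]);B=A@ry(q[1]);C=B@ry(q[2]);D=C@rz(q[3]);E=D@ry(q[4]);F=E@rz(q[5]+90); return A,B,C,D,E,F
S=[([63.14,19.595,87.324,0,73.075,-8.365],[.1664,.4976,.2261]),([63.1,16.3,76.3,0,87.4,162.3],[.1665,.4979,.3267]),
([50.8,13.0,82.5,5.8,84.2,177.9],[.2257,.4474,.3171]),([32.6,8.1,94.6,15.2,78.2,177.9],[.2767,.3643,.2878]),([32.7,8.1,94.5,15.1,78.2,165.9],[.2763,.3646,.288])]
S+=[(r[0],r[1]) for r in map(json.loads,open("log.txt"))]
def basis(q):
    A,B,C,D,E,F=frames(q)
    # a1,lat,h | L2 | a3,L3 | Lt
    return np.c_[A[:,0],A[:,1],[0,0,1],B[:,2],C[:,0],C[:,2],E[:,0],F[:,2]]
M=np.vstack([basis(q) for q,_ in S]); b=np.hstack([p for _,p in S])
lam=1e-3
th=np.linalg.lstsq(np.vstack([M,lam*np.eye(8)]),np.r_[b,lam*np.array([0,.07,.35,.35,0,.35,0,.3])],rcond=None)[0]
res=M@th-b
lo=np.array([-145.02,-44.19,2.07,-57.11,16.16,-177.93]);hi=np.array([145.02,115.74,154.8,237.11,152.29,177.93])
fk=lambda q:(basis(q)@th,frames(q)[-1])
def ik(q0,p,R,w=.3):
    f=lambda q:np.r_[fk(q)[0]-p,w*Ro.from_matrix(R@fk(q)[1].T).as_rotvec()]
    s=least_squares(f,np.clip(q0,lo+.01,hi-.01),bounds=(lo,hi)); return s.x,f(s.x)
E
python3 - <<'E'
from model import *
np.set_printoptions(precision=4,suppress=True)
print(th,abs(res).max()); r=json.loads(open("log.txt").readlines()[-1]); print(fk(r[0])[1]-r[2])
# replay: start t2.9, +42.6deg turn, 5 steps
for w in (.1,.3,1):
    q=np.array(S[1][0]);p,R=fk(q)
    for c in range(2):
        p,R=fk(q)
        for k in range(1,6):
            q,e=ik(q,p,R@rz(8.52*k),w)
        print(w,q,fk(q)[0],fk(q)[1][:,2])
E
```

```text
[-0.0004  0.0764  0.2239  0.5059  0.0474  0.3814  0.001   0.3179] 0.0005160835829765564
[[-0. -0. -0.]
 [-0.  0. -0.]
 [ 0.  0. -0.]]
0.1 [ 54.3351  12.8033  82.5528  13.2847  82.0209 177.93  ] [0.1714 0.494  0.3253] [-0.1568  0.1719 -0.9726]
0.1 [ 40.3465   7.078   98.5429  37.2715  71.1775 177.93  ] [0.1753 0.4884 0.3195] [-0.2889  0.5067 -0.8123]
0.3 [ 51.2395  12.2934  84.1716  11.1329  81.7829 177.93  ] [0.2    0.4682 0.3163] [-0.1286  0.1451 -0.981 ]
0.3 [ 32.8602   6.681  102.4882  31.0609  70.5686 177.93  ] [0.2254 0.4208 0.2792] [-0.2229  0.4353 -0.8723]
1 [ 40.9478   8.8308  87.9886   3.6643  83.015  177.93  ] [0.2768 0.368  0.3143] [-0.0392  0.05   -0.998 ]
1 [  3.6339  -5.3939 107.9116   8.1223  79.5173 177.93  ] [0.2942 0.1395 0.2841] [-0.0421  0.1365 -0.9897]
```

```bash
cat > goal.py <<'E'
from model import *
hinge=np.array([.6045,.0105,0]); 
def ringpose(yaw,zr=.126):
    ax=np.array([np.cos(yaw),np.sin(yaw),0]); c=hinge-.13*ax; c[2]=zr; return c,ax
def toolR(ax,tilt,s):
    z=np.r_[np.sin(tilt)*ax[:2],-np.cos(tilt)]; y=s*np.array([-ax[1],ax[0],0]); return np.c_[np.cross(y,z),y,z]
E
python3 - <<'E'
from goal import *
np.set_printoptions(precision=2,suppress=True)
for swing in (0,-.349):
  c,ax=ringpose(np.radians(74)-swing)
  for tilt in (35,45,55):
   for s in (1,-1):
    for back in (0,.1):
     for g in ([-10,20,90,50,70,90],[-10,20,90,50,70,-90]):
      R=toolR(ax,np.radians(tilt),s); q,e=ik(g,c-back*R[:,2]+.01*0,R)
      if np.linalg.norm(e)<.002: print(swing,tilt,s,back,q); break
     else: print(swing,tilt,s,back,"none",q,np.linalg.norm(e))
E
```

```text
0 35 1 0 [-36.6   35.88  87.18  33.98  73.87 144.75]
0 35 1 0.1 [-41.66  32.12  79.48  31.22  85.95 147.17]
0 35 -1 0 [-36.6   35.88  87.18  33.98  73.87 -35.25]
0 35 -1 0.1 [-41.66  32.12  79.48  31.22  85.95 -32.83]
0 45 1 0 [-40.38  39.53  86.74  40.93  79.45 138.33]
0 45 1 0.1 [-46.25  36.79  78.9   37.66  90.83 141.13]
0 45 -1 0 [-40.38  39.53  86.74  40.93  79.45 -41.67]
0 45 -1 0.1 [-46.25  36.79  78.9   37.66  90.83 -38.87]
0 55 1 0 [-43.4   43.87  86.01  46.84  85.5  133.11]
0 55 1 0.1 [-49.82  42.3   77.93  43.18  96.03 136.2 ]
0 55 -1 0 [-43.4   43.87  86.01  46.84  85.5  -46.89]
0 55 -1 0.1 [-49.82  42.3   77.93  43.18  96.03 -43.8 ]
-0.349 35 1 0 [-31.98  45.36  67.78  27.66  89.31 138.09]
-0.349 35 1 0.1 [-35.65  44.7   55.73  26.86 102.22 140.79]
-0.349 35 -1 0 [-31.98  45.36  67.78  27.66  89.31 -41.91]
-0.349 35 -1 0.1 [-35.65  44.7   55.73  26.86 102.22 -39.21]
-0.349 45 1 0 [-34.73  49.76  64.6   33.72  96.4  135.65]
-0.349 45 1 0.1 [-38.91  50.61  51.12  33.24 109.12 139.38]
-0.349 45 -1 0 [-34.73  49.76  64.6   33.72  96.4  -44.35]
-0.349 45 -1 0.1 [-38.91  50.61  51.12  33.24 109.12 -40.62]
-0.349 55 1 0 [-36.9   54.52  61.49  39.52 103.32 134.28]
-0.349 55 1 0.1 [-41.41  56.95  46.48  39.68 115.73 139.3 ]
-0.349 55 -1 0 [-36.9   54.52  61.49  39.52 103.32 -45.72]
-0.349 55 -1 0.1 [-41.41  56.95  46.48  39.68 115.73 -40.7 ]
```

```bash
cat > sim.py <<'E'
from goal import *
def call(q,dp,turn,w=.45,n=5):
    p,R=fk(q); dp=np.array(dp,float)
    for k in range(1,n+1):
        q,e=ik(q,p+dp*k/n,R@rz(turn*k/n),w)
    return q
def rep(q):
    p,R=fk(q); z=R[:,2]; return f"q {q.round(1)} p {p.round(3)} tilt {np.degrees(np.arccos(-z[2])):.1f} az {np.degrees(np.arctan2(z[1],z[0])):.1f}"
E
python3 - <<'E'
from sim import *
np.set_printoptions(suppress=True)
q0=np.array(json.loads(open("log.txt").readlines()[-1])[0])
for P0 in ([.45,0,.4],[.45,-.1,.4],[.42,-.2,.4]):
  q=q0.copy(); 
  for i in range(8):
    q,e=ik(q,fk(q)[0]+(np.array(P0)-fk(q)[0])/(8-i),fk(q)[1],.45)
  print("P0",P0,rep(q))
  for i in range(8):
    turn=42.6; d=np.clip(np.array(P0)-fk(q)[0],-.1,.1)
    q=call(q,d,turn); print(i,rep(q))
E
```

```text
P0 [0.45, 0, 0.4] q [-18.4  13.3  71.6  12.5 108.1 156.2] p [0.45 0.   0.4 ] tilt 17.9 az 119.5
0 q [-29.6  10.   79.7  13.8 105.  177.9] p [ 0.411 -0.062  0.379] tilt 20.0 az 108.2
1 q [-53.1  -0.1 100.1  20.4  98.  177.9] p [ 0.311 -0.104  0.335] tilt 27.1 az 77.6
2 q [-110.7  -44.2  114.8   21.1  135.2  177.9] p [0.19  0.059 0.397] tilt 31.2 az 40.1
3 q [-144.7  -44.2  114.1    4.4  145.5  177.9] p [0.186 0.021 0.415] tilt 35.5 az 31.0
4 q [-145.   -44.2  108.4  -26.9  152.3  177.9] p [0.158 0.098 0.469] tilt 40.7 az 53.8
5 q [-145.   -44.2  101.3  -57.1  152.3  177.9] p [0.137 0.153 0.534] tilt 46.2 az 67.8
6 q [-145.   -44.2   90.3  -57.1  152.3  177.9] p [0.131 0.149 0.564] tilt 37.3 az 75.1
7 q [-145.   -44.2   79.2  -57.1  152.3  177.9] p [0.13  0.148 0.595] tilt 29.5 az 87.4
P0 [0.45, -0.1, 0.4] q [-28.6  16.4  67.5  10.  111.1 145.8] p [ 0.45 -0.1   0.4 ] tilt 17.9 az 119.5
0 q [-33.8  15.   71.   10.1 109.6 177.9] p [ 0.427 -0.13   0.391] tilt 18.5 az 114.6
1 q [-56.9   4.7  90.4  14.5 101.5 177.9] p [ 0.307 -0.189  0.353] tilt 22.0 az 82.2
2 q [-86.  -13.  111.5  20.9 102
[... 593 characters left out ...]
5
0 q [-39.3  18.4  64.8   6.9 113.4 177.1] p [ 0.42 -0.2   0.4 ] tilt 17.9 az 119.5
1 q [-62.1   9.   81.3   8.3 106.1 177.9] p [ 0.279 -0.27   0.373] tilt 18.3 az 91.6
2 q [-87.5  -6.7 102.7  16.  101.  177.9] p [ 0.172 -0.215  0.348] tilt 23.3 az 49.2
3 q [-134.9  -36.3  113.    15.3  125.8  177.9] p [ 0.132 -0.072  0.389] tilt 26.3 az 16.2
4 q [-145.   -38.1  114.8    3.5  130.6  177.9] p [ 0.116 -0.03   0.382] tilt 27.5 az 29.2
5 q [-145.   -44.2   99.1  -24.7  152.3  177.9] p [0.146 0.084 0.496] tilt 31.3 az 56.9
6 q [-145.   -44.2   93.5  -54.7  152.3  177.9] p [0.132 0.145 0.551] tilt 38.7 az 72.4
7 q [-145.   -44.2   82.9  -57.1  152.3  177.9] p [0.13  0.148 0.585] tilt 31.9 az 82.6
```

```bash
python3 - <<'E'
from sim import *
np.set_printoptions(suppress=True)
print(bot if 0 else "")
q0=np.array(json.loads(open("log.txt").readlines()[-1])[0])
for w in (.3,.5):
 for P0 in ([.2,.35,.7],[.25,.4,.7],[.3,.35,.7]):
  q=q0.copy(); 
  for i in range(10):
    q,e=ik(q,fk(q)[0]+(np.array(P0)-fk(q)[0])/(10-i),fk(q)[1]@rz(-4),w)
  print("w",w,"P0",P0,rep(q))
  for i in range(8):
    q=call(q,[0,0,.1],0,w); print(i,rep(q))
E
python3 -c "
from h import *
for c in('top','side'):
    i=bot.camera_info(c); print(c,w(c,[0,0,0]),np.array(i['R'])[2])"
```

```text
w 0.3 P0 [0.2, 0.35, 0.7] q [ 32.3   6.9  32.6  27.  134.1 177.9] p [0.204 0.341 0.69 ] tilt 19.3 az 113.3
0 q [ 28.8   9.6  16.8  32.5 141.2 177.9] p [0.206 0.322 0.746] tilt 21.1 az 98.1
1 q [ 23.9   9.2   8.2  38.8 142.1 177.9] p [0.203 0.307 0.788] tilt 26.4 az 84.2
2 q [ 16.6   7.    4.4  47.2 139.1 177.9] p [0.197 0.297 0.826] tilt 34.0 az 75.9
3 q [  5.5   4.2   3.1  59.  134.  177.9] p [0.194 0.292 0.866] tilt 42.6 az 71.1
4 q [-10.9   1.3   3.   76.  127.3 177.9] p [0.192 0.29  0.909] tilt 51.8 az 68.4
5 q [-33.3  -1.1   3.3  99.1 119.2 177.9] p [0.194 0.291 0.955] tilt 61.1 az 67.0
6 q [-56.1  -2.    2.2 122.9 109.5 177.9] p [0.199 0.292 1.004] tilt 70.6 az 66.8
7 q [-82.7  -3.6   2.1 149.7  98.6 177.9] p [0.2   0.292 1.056] tilt 80.1 az 66.8
w 0.3 P0 [0.25, 0.4, 0.7] q [ 34.1  14.9  23.   27.4 133.4 177.9] p [0.252 0.391 0.686] tilt 20.2 az 109.5
0 q [ 31.2  15.7  10.7  32.  137.7 177.9] p [0.248 0.372 0.74 ] tilt 23.6 az 94.2
1 q [ 27.1  13.9   4.8  37.4 136.9 177.9] p [0.241 0.357 0.785] tilt 30.1 az 83.0
2 q [ 21.4  11.1   2.3  43.9 133.1 177.9] p [0.233 0.346 0.83 ] ti
[... 2938 characters left out ...]
6.4 177.9] p [0.276 0.285 0.741] tilt 19.3 az 95.8
2 q [ 15.6  13.4   6.1  39.5 147.2 177.9] p [0.262 0.266 0.763] tilt 21.2 az 87.6
3 q [ 11.5  11.3   4.9  43.9 147.2 177.9] p [0.249 0.25  0.782] tilt 23.7 az 80.9
4 q [  6.7   9.    4.3  49.  146.4 177.9] p [0.237 0.238 0.799] tilt 26.6 az 75.7
5 q [  1.    6.9   4.   55.  145.1 177.9] p [0.227 0.229 0.815] tilt 29.9 az 71.5
6 q [ -5.8   4.9   4.1  62.2 143.3 177.9] p [0.22  0.223 0.831] tilt 33.4 az 68.2
7 q [-14.1   3.    4.2  70.7 141.  177.9] p [0.214 0.219 0.847] tilt 37.1 az 65.6
top [0.48325118 0.02530045 1.08611626] [ 0.12125435 -0.00761355 -0.99259227]
side [ 0.57273039 -0.77786504  0.70592988] [ 0.0487822   0.79574721 -0.60366105]
```

```bash
cat > mv.py <<'E'
# helper: world shift (m) + turn(deg) -> move numbers, predicted chain
from sim import *
def plan(q,dps,turns,w=.3):
    for dp,t in zip(dps,turns):
        R=fk(q)[1]; print("tool",(R.T@np.array(dp)/.1).round(2),"turn",round(t/120,3)); q=call(q,dp,t,w); print("  ->",rep(q))
    return q
def now(): return np.array(json.loads(open("log.txt").readlines()[-1])[0])
E
python3 - <<'E'
from mv import *
q=plan(now(),[[-.03,.04,.095],[-.03,.045,.095],[-.03,.045,.095],[-.03,.045,.095],[0,0,.1],[0,0,.1],[0,0,.1]],[-40,-40,0,0,0,0,0])
E
```

```text
tool [-0.69  0.34 -0.75] turn -0.333
  -> q [ 13.5  -0.2  82.9  17.5 101.8 148.5] p [0.304 0.248 0.429] tilt 17.9 az 119.5
tool [-0.78 -0.22 -0.74] turn -0.333
  -> q [ 21.4   0.6  67.7  19.3 113.  120.8] p [0.274 0.293 0.524] tilt 17.9 az 119.5
tool [-0.45 -0.67 -0.74] turn 0.0
  -> q [ 29.6   5.5  47.1  22.1 125.3 134.7] p [0.244 0.338 0.619] tilt 17.9 az 119.5
tool [-0.45 -0.67 -0.74] turn 0.0
  -> q [ 37.7  20.3   6.7  32.8 145.9 158.1] p [0.214 0.383 0.714] tilt 17.9 az 119.5
tool [-0.16 -0.26 -0.95] turn 0.0
  -> q [ 32.8  17.8   2.1  43.  144.9 164.5] p [0.198 0.367 0.758] tilt 24.2 az 106.3
tool [-0.13 -0.39 -0.91] turn 0.0
  -> q [ 26.2  13.8   2.1  52.5 140.4 168. ] p [0.184 0.354 0.799] tilt 32.0 az 98.3
tool [-0.11 -0.52 -0.85] turn 0.0
  -> q [ 17.5  10.3   2.1  63.4 135.  171.2] p [0.172 0.344 0.843] tilt 40.7 az 93.5
```

Run:
```python
from mv import *
q=plan(now(),[[-.01,.03,.095],[-.01,.03,.095],[-.01,.03,.095],[-.01,.03,.095],[0,0,.1],[0,0,.1],[0,0,.1]],[-40,-40,-20,0,0,0,0])
```

```text
tool [-0.57  0.16 -0.81] turn -0.333
  -> q [ 11.5   1.4  81.3  17.4 102.4 146.5] p [0.324 0.238 0.429] tilt 17.9 az 119.5
tool [-0.54 -0.24 -0.81] turn -0.333
  -> q [ 16.    3.2  65.   19.2 114.8 115.7] p [0.314 0.268 0.524] tilt 17.9 az 119.5
tool [-0.25 -0.53 -0.81] turn -0.167
  -> q [ 20.5   8.7  43.3  22.8 128.6 106.8] p [0.304 0.298 0.619] tilt 17.9 az 119.5
tool [-0.06 -0.59 -0.81] turn 0.0
  -> q [ 24.7  23.5   2.1  38.4 149.9 131. ] p [0.292 0.327 0.709] tilt 18.2 az 118.0
tool [-0.05 -0.31 -0.95] turn 0.0
  -> q [ 19.7  19.    2.1  47.  146.6 135.3] p [0.271 0.313 0.751] tilt 24.0 az 102.4
tool [ 0.03 -0.4  -0.91] turn 0.0
  -> q [ 13.   14.9   2.1  56.8 142.2 139.2] p [0.252 0.303 0.792] tilt 31.4 az 93.1
tool [ 0.12 -0.51 -0.85] turn 0.0
  -> q [  4.6  11.4   2.1  67.8 136.8 142.7] p [0.237 0.297 0.835] tilt 39.7 az 87.3
```

Request:
move_arm:
  targets:
    - [[-0.11,0.03,-0.16,-0.07,-1],[-0.23,0.06,-0.32,-0.14,-1],[-0.34,0.1,-0.49,-0.2,-1],[-0.46,0.13,-0.65,-0.27,-1],[-0.57,0.16,-0.81,-0.333,-1]]

```text
t: 5.3
eef_pos: [0.323, 0.24, 0.4306]
orientation: [[0.727, -0.671, -0.149], [-0.623, -0.735, 0.267], [-0.289, -0.101, -0.952]]
contact_force: [1.0, -0.1, -1.1]
finger_gap: 0.0918
gripper_force: 0.0
```

Request:
move_arm:
  targets:
    - [[-0.11,-0.05,-0.16,-0.07,-1],[-0.22,-0.1,-0.32,-0.14,-1],[-0.32,-0.14,-0.49,-0.2,-1],[-0.43,-0.19,-0.65,-0.27,-1],[-0.54,-0.24,-0.81,-0.333,-1]]

```text
t: 5.8
eef_pos: [0.3121, 0.2698, 0.5256]
orientation: [[0.988, -0.047, -0.149], [-0.006, -0.964, 0.267], [-0.157, -0.263, -0.952]]
contact_force: [0.6, 0.4, -0.1]
finger_gap: 0.0918
gripper_force: 0.0
```

Request:
move_arm:
  targets:
    - [[-0.06,-0.13,-0.2,-0.04,-1],[-0.12,-0.26,-0.4,-0.08,-1],[-0.19,-0.4,-0.6,-0.12,-1],[-0.25,-0.53,-0.81,-0.167,-1]]

```text
t: 6.2
eef_pos: [0.302, 0.2995, 0.6207]
orientation: [[0.945, 0.292, -0.149], [0.323, -0.908, 0.267], [-0.058, -0.3, -0.952]]
contact_force: [0.3, 0.7, 1.0]
finger_gap: 0.0917
gripper_force: 0.0
```

Request:
move_arm:
  targets:
    - [[-0.01,-0.12,-0.16,0,-1],[-0.02,-0.24,-0.32,0,-1],[-0.04,-0.35,-0.49,0,-1],[-0.05,-0.47,-0.65,0,-1],[-0.06,-0.59,-0.81,0,-1]]

```text
t: 6.7
eef_pos: [0.2876, 0.327, 0.7076]
orientation: [[0.946, 0.287, -0.151], [0.319, -0.909, 0.269], [-0.06, -0.302, -0.951]]
contact_force: [17.3, 25.7, 22.0]
finger_gap: 0.0919
gripper_force: 0.0
```

```bash
python3 st.py
python3 - <<'E'
from mv import *
print(abs(res).max())
q=plan(now(),[[0,0,.1],[0,0,.1],[0,0,.1]],[0,0,0])
E
```

```text
6.7 [ 25.1  23.4   2.   38.3 150.3 131.3] [0.288 0.327 0.708]
[[ 0.946  0.287 -0.151]
 [ 0.319 -0.909  0.269]
 [-0.06  -0.302 -0.951]]
tilt 17.942502729742213 az 119.24605025299871
0.0004761752966632171
tool [-0.06 -0.3  -0.95] turn 0.0
  -> q [ 20.   18.9   2.1  47.1 147.  135.6] p [0.266 0.313 0.749] tilt 23.7 az 103.4
tool [ 0.03 -0.4  -0.92] turn 0.0
  -> q [ 13.3  14.8   2.1  57.  142.7 139.6] p [0.248 0.303 0.79 ] tilt 31.0 az 93.8
tool [ 0.11 -0.5  -0.86] turn 0.0
  -> q [  4.7  11.3   2.1  68.2 137.3 143.2] p [0.233 0.297 0.832] tilt 39.4 az 88.0
```

```bash
python3 -c "
from h import *
s=bot.read_state(); print(s['joint_pos'],s['dq'],s['contact_force'])"
```

```text
[ 25.09348761  23.41050188   2.04233943  38.32338249 150.29785597
 131.26196041] [10.55886532 13.0405739  -4.22872452 57.8393647  57.83455744 69.74190594] [17.33888318 25.67624927 22.01060073]
```

Request:
move_arm:
  targets:
    - [[0,0,0.1,0,-1],[0,0,0.1,0,-1]]

```text
t: 6.9
eef_pos: [0.2878, 0.3304, 0.6958]
orientation: [[0.946, 0.287, -0.154], [0.319, -0.909, 0.267], [-0.064, -0.302, -0.951]]
contact_force: [0.7, -0.4, -0.5]
finger_gap: 0.0917
gripper_force: 0.0
```

```bash
python3 st.py
```

```text
6.9 [ 25.5  19.8  11.7  32.8 145.5 125.2] [0.288 0.33  0.696]
[[ 0.946  0.287 -0.154]
 [ 0.319 -0.909  0.267]
 [-0.064 -0.302 -0.951]]
tilt 17.95974647413275 az 120.05755969966513
```

Run:
```python
from mv import *
q=plan(now(),[[0,0,.05],[0.0,0,.1],[0,0,.1],[0,0,.1]],[0,0,0,0])
```

```text
tool [-0.03 -0.15 -0.48] turn 0.0
  -> q [ 23.7  21.7   2.1  41.5 149.1 133.2] p [0.278 0.324 0.723] tilt 19.9 az 112.7
tool [-0.03 -0.34 -0.94] turn 0.0
  -> q [ 18.1  17.4   2.1  50.6 145.4 137.5] p [0.258 0.311 0.763] tilt 26.3 az 99.6
tool [ 0.05 -0.44 -0.9 ] turn 0.0
  -> q [ 10.7  13.5   2.1  61.  140.7 141.3] p [0.241 0.303 0.805] tilt 34.1 az 91.7
tool [ 0.13 -0.54 -0.83] turn 0.0
  -> q [  1.5  10.3   2.1  72.6 134.9 144.7] p [0.227 0.297 0.848] tilt 42.7 az 86.7
```

Request:
move_arm:
  targets:
    - [[0,-0.02,-0.05,0,-1],[-0.01,-0.04,-0.12,0,-1],[-0.02,-0.07,-0.22,0,-1],[-0.03,-0.11,-0.35,0,-1],[-0.03,-0.15,-0.48,0,-1]]

```text
t: 7.4
eef_pos: [0.2746, 0.3202, 0.7191]
orientation: [[0.948, 0.288, -0.139], [0.317, -0.905, 0.286], [-0.043, -0.314, -0.948]]
contact_force: [-0.0, -0.6, -0.4]
finger_gap: 0.0921
gripper_force: 0.0
```

Request:
move_arm:
  targets:
    - [[0,-0.07,-0.18,0,-1],[-0.01,-0.14,-0.36,0,-1],[-0.02,-0.2,-0.55,0,-1],[-0.02,-0.27,-0.75,0,-1],[-0.03,-0.34,-0.94,0,-1]]

```text
t: 7.9
eef_pos: [0.2503, 0.3053, 0.7366]
orientation: [[0.95, 0.285, -0.131], [0.312, -0.9, 0.305], [-0.031, -0.331, -0.943]]
contact_force: [0.1, 0.6, -1.1]
finger_gap: 0.092
gripper_force: 0.0
```

```bash
python3 st.py
python3 - <<'E'
from mv import *
q=plan(now(),[[0.0,0,.1],[0,0,.1],[0,0,.1]],[0,0,0])
E
```

```text
7.9 [ 23.2  19.4   2.1  43.9 151.4 135.5] [0.25  0.305 0.737]
[[ 0.95   0.285 -0.131]
 [ 0.312 -0.9    0.305]
 [-0.031 -0.331 -0.943]]
tilt 19.394602210526994 az 113.15818057088516
tool [-0.03 -0.33 -0.94] turn 0.0
  -> q [ 16.7  15.2   2.1  54.2 147.5 140. ] p [0.231 0.294 0.774] tilt 26.0 az 100.3
tool [ 0.05 -0.44 -0.9 ] turn 0.0
  -> q [  8.   11.6   2.1  66.1 142.6 144. ] p [0.215 0.286 0.813] tilt 33.9 az 92.7
tool [ 0.13 -0.54 -0.83] turn 0.0
  -> q [ -3.1   8.5   2.1  79.7 136.5 147.6] p [0.202 0.281 0.854] tilt 42.6 az 88.0
```

Run:
```python
from mv import *
q0,e=ik([23.7,21.7,2.1,41.5,149,133],np.array([.2746,.3202,.7191]),np.array([[.948,.288,-.139],[.317,-.905,.286],[-.043,-.314,-.948]]),1)
print(rep(q0))
for w in (.5,.7,1,1.5): print(w,rep(call(q0,[0,0,.1],0,w)))
for w in (.7,1):
  for d in ([0,0,.1],[.03,.07,.1],[.04,.09,0],[.07,.1,.1],[.0,.1,.1]):
    q=now()
    for i in range(4): q=call(q,d,0,w)
    print(w,d,rep(q))
```

```text
q [ 24.5  21.9   2.1  40.  150.4 132.5] p [0.275 0.32  0.719] tilt 18.5 az 115.9
0.5 q [ 21.6  18.5   2.1  46.  150.3 136.1] p [0.249 0.303 0.745] tilt 20.9 az 109.0
0.7 q [ 22.5  18.8   2.1  44.9 151.5 135.8] p [0.247 0.301 0.741] tilt 19.7 az 112.1
1 q [ 22.9  19.    2.1  44.3 152.1 135.7] p [0.246 0.3   0.738] tilt 19.1 az 113.9
1.5 q [ 23.3  19.2   2.1  43.8 152.3 135.6] p [0.246 0.301 0.737] tilt 18.8 az 114.9
0.7 [0, 0, 0.1] q [ 11.3   9.8   2.1  67.6 152.1 149.1] p [0.161 0.25  0.797] tilt 25.6 az 102.1
0.7 [0.03, 0.07, 0.1] q [ 38.3  22.1   2.1  35.4 134.4 141.5] p [0.237 0.452 0.74 ] tilt 28.8 az 97.6
0.7 [0.04, 0.09, 0] q [ 44.2  37.8   2.1  24.5 125.3 133.9] p [0.34  0.587 0.592] tilt 23.2 az 103.7
0.7 [0.07, 0.1, 0.1] q [ 37.3  29.8   2.1  31.2 124.7 134.6] p [0.338 0.524 0.688] tilt 31.3 az 92.4
0.7 [0.0, 0.1, 0.1] q [ 55.5  23.8   2.1  26.3 128.3 150. ] p [0.144 0.54  0.733] tilt 30.2 az 99.3
1 [0, 0, 0.1] q [ 19.8  11.6   2.1  57.9 152.3 147.5] p [0.164 0.273 0.784] tilt 23.3 az 105.2
1 [0.03, 0.07, 0.1] q [ 39.7  23.1   2.1  33.7 139.  141.1] p [0.229 0.44  0.722] tilt 23.8 az 104.1
1 [0.04, 0.09, 0] q [ 44.5  38.3   2.1  24.1 127.2 133.7] p [0.335 0.581 0.583] tilt 21.3 az 107.9
1 [0.07, 0.1, 0.1] q [ 38.4  30.8   2.1  29.6 130.9 134.2] p [0.323 0.505 0.663] tilt 24.9 az 100.5
1 [0.0, 0.1, 0.1] q [ 56.5  24.8   2.1  25.4 133.3 149.9] p [0.137 0.524 0.711] tilt 24.6 az 104.9
```

Run:
```python
from mv import *
for az in (30,45,60):
  for el in (30,50,70):
    u=np.array([np.cos(np.radians(az))*np.cos(np.radians(el)),np.sin(np.radians(az))*np.cos(np.radians(el)),np.sin(np.radians(el))])
    q=now()
    for i in range(6):
        q=call(q,.15*u,0,.75,n=3)
        if i in(2,5): print(az,el,i,rep(q))
```

```text
30 30 2 q [ 22.5  31.4   2.1  34.4 134.  122.7] p [0.427 0.399 0.658] tilt 24.9 az 97.1
30 30 5 q [ 22.4  39.2   2.1  31.9 116.9 117.7] p [0.553 0.473 0.602] tilt 32.9 az 82.6
30 50 2 q [ 20.3  24.    2.1  41.2 140.1 128.8] p [0.344 0.352 0.719] tilt 25.6 az 97.6
30 50 5 q [ 19.1  27.    2.1  40.6 128.  126. ] p [0.419 0.398 0.719] tilt 34.0 az 85.6
30 70 2 q [ 16.7  16.5   2.1  52.  146.8 137.6] p [0.251 0.298 0.767] tilt 25.8 az 99.8
30 70 5 q [ 11.7  14.8   2.1  58.1 139.9 138.9] p [0.259 0.309 0.798] tilt 33.8 az 90.9
45 30 2 q [ 31.   31.3   2.1  31.9 131.5 128.8] p [0.379 0.463 0.66 ] tilt 25.5 az 98.0
45 30 5 q [ 34.1  39.2   2.1  28.6 112.9 126.4] p [0.472 0.582 0.607] tilt 34.3 az 85.6
45 50 2 q [ 27.8  23.9   2.1  38.3 138.  133.5] p [0.31  0.399 0.721] tilt 26.1 az 98.4
45 50 5 q [ 30.2  26.9   2.1  36.2 124.5 132.8] p [0.36  0.477 0.724] tilt 35.2 az 87.8
45 70 2 q [ 21.9  16.4   2.1  49.3 145.5 140. ] p [0.232 0.323 0.768] tilt 26.0 az 100.2
45 70 5 q [ 20.6  14.5   2.1  52.8 137.6 142.6] p [0.229 0.35  0.801] tilt 34.5 az 92.1
60 30 2 q [ 39.4  30.7   2.1  29.4 129.8 135. ] p [0.317 0.515 0.666] tilt 25.8 az 99.4
60 30 5 q [ 45.8  38.8   2.1  24.9 110.  135.1] p [0.367 0.667 0.615] tilt 35.3 az 89.1
60 50 2 q [ 35.   23.4   2.1  35.7 136.6 138.3] p [0.265 0.435 0.725] tilt 26.4 az 99.5
60 50 5 q [ 41.2  26.4   2.1  31.7 121.9 139.8] p [0.284 0.539 0.731] tilt 36.0 az 90.6
60 70 2 q [ 26.8  16.    2.1  47.1 144.6 142.8] p [0.209 0.342 0.771] tilt 26.2 az 100.7
60 70 5 q [ 29.3  14.    2.1  48.  135.8 146.6] p [0.189 0.382 0.806] tilt 35.1 az 93.6
```

Request:
move_arm:
  targets:
    - [[0.27,-0.27,-0.32,0,-1],[0.54,-0.54,-0.64,0,-1],[0.82,-0.8,-0.97,0,-1]]

```text
t: 8.2
eef_pos: [0.2653, 0.33, 0.7291]
orientation: [[0.952, 0.282, -0.122], [0.307, -0.894, 0.326], [-0.017, -0.348, -0.937]]
contact_force: [0.2, 0.1, -0.6]
finger_gap: 0.092
gripper_force: 0.0
```

Request:
move_arm:
  targets:
    - [[0.27,-0.27,-0.32,0,-1],[0.54,-0.54,-0.64,0,-1],[0.82,-0.8,-0.97,0,-1]]

```text
t: 8.5
eef_pos: [0.278, 0.3504, 0.724]
orientation: [[0.954, 0.28, -0.111], [0.301, -0.887, 0.349], [-0.0, -0.366, -0.931]]
contact_force: [-0.2, -0.3, -0.3]
finger_gap: 0.0919
gripper_force: 0.0
```

```bash
python3 st.py
python3 - <<'E'
from mv import *
u=[.068,.068,.115]
q=plan(now(),[u]*7,[0]*7,.75)
E
```

```text
8.5 [ 26.2  22.    2.1  40.1 145.8 134.2] [0.278 0.35  0.724]
[[ 0.954  0.28  -0.111]
 [ 0.301 -0.887  0.349]
 [-0.    -0.366 -0.931]]
tilt 21.474896270754517 az 107.58467805129916
tool [ 0.85 -0.83 -0.91] turn 0.0
  -> q [ 27.4  23.3   2.1  38.7 141.5 133.7] p [0.297 0.38  0.719] tilt 23.8 az 102.6
tool [ 0.88 -0.87 -0.84] turn 0.0
  -> q [ 28.4  24.5   2.1  37.7 137.1 133.3] p [0.314 0.407 0.717] tilt 26.3 az 98.1
tool [ 0.91 -0.9  -0.77] turn 0.0
  -> q [ 29.2  25.5   2.1  36.9 132.7 133.1] p [0.331 0.434 0.717] tilt 29.2 az 94.2
tool [ 0.94 -0.93 -0.7 ] turn 0.0
  -> q [ 29.9  26.4   2.1  36.4 128.2 132.9] p [0.347 0.459 0.719] tilt 32.2 az 90.7
tool [ 0.97 -0.96 -0.61] turn 0.0
  -> q [ 30.5  27.2   2.1  35.9 123.7 132.7] p [0.363 0.483 0.722] tilt 35.5 az 87.6
tool [ 1.   -0.99 -0.53] turn 0.0
  -> q [ 31.1  28.    2.1  35.5 119.2 132.6] p [0.379 0.506 0.728] tilt 39.0 az 84.9
tool [ 1.02 -1.01 -0.43] turn 0.0
  -> q [ 31.7  28.7   2.1  35.2 114.5 132.5] p [0.394 0.529 0.735] tilt 42.5 az 82.5
```

Request:
move_arm:
  targets:
    - [[0.86,-0.84,-0.9,0,-1],[0.86,-0.84,-0.9,0,-1],[0.86,-0.84,-0.9,0,-1],[0.86,-0.84,-0.9,0,-1],[0.86,-0.84,-0.9,0,-1]]

```text
t: 9.0
eef_pos: [0.2937, 0.3767, 0.7156]
orientation: [[0.955, 0.278, -0.099], [0.295, -0.88, 0.372], [0.017, -0.385, -0.923]]
contact_force: [-0.1, -0.1, -0.1]
finger_gap: 0.0919
gripper_force: 0.0
```

```bash
python3 st.py
```

```text
9.0 [ 27.9  23.5   2.1  38.2 142.6 133.6] [0.294 0.377 0.716]
[[ 0.955  0.278 -0.099]
 [ 0.295 -0.88   0.372]
 [ 0.017 -0.385 -0.923]]
tilt 22.6620981882653 az 104.87651491880592
```

Request:
move_arm:
  targets:
    - [[0.88,-0.87,-0.85,0,-1]]

```text
t: 9.1
eef_pos: [0.3001, 0.3875, 0.7159]
orientation: [[0.957, 0.277, -0.086], [0.288, -0.873, 0.394], [0.034, -0.402, -0.915]]
contact_force: [-0.3, 0.6, 0.9]
finger_gap: 0.0919
gripper_force: 0.0
```

Request:
move_arm:
  targets:
    - [[0.88,-0.87,-0.85,0,-1]]

```text
t: 9.2
eef_pos: [0.3071, 0.3979, 0.716]
orientation: [[0.959, 0.275, -0.075], [0.281, -0.865, 0.416], [0.049, -0.42, -0.906]]
contact_force: [0.5, 0.9, 0.8]
finger_gap: 0.0917
gripper_force: 0.0
```

Request:
move_arm:
  targets:
    - [[0.88,-0.87,-0.83,0,-1]]

```text
t: 9.3
eef_pos: [0.3135, 0.4073, 0.717]
orientation: [[0.96, 0.273, -0.064], [0.273, -0.857, 0.438], [0.065, -0.437, -0.897]]
contact_force: [0.5, 0.1, 0.5]
finger_gap: 0.092
gripper_force: 0.0
```

Request:
move_arm:
  targets:
    - [[0.9,-0.88,-0.8,0,-1]]

```text
t: 9.4
eef_pos: [0.3201, 0.4164, 0.7184]
orientation: [[0.961, 0.272, -0.051], [0.265, -0.848, 0.46], [0.082, -0.455, -0.887]]
contact_force: [0.5, -1.0, 0.1]
finger_gap: 0.0918
gripper_force: 0.0
```

```bash
python3 st.py
```

```text
9.4 [ 28.6  24.7   2.1  37.6 135.4 133.3] [0.32  0.416 0.718]
[[ 0.961  0.272 -0.051]
 [ 0.265 -0.848  0.46 ]
 [ 0.082 -0.455 -0.887]]
tilt 27.54672966628541 az 96.34443230899987
```

Request:
move_arm:
  targets:
    - [[0.92,-0.9,-0.75,0,-1]]

```text
t: 9.5
eef_pos: [0.3267, 0.4258, 0.72]
orientation: [[0.962, 0.271, -0.038], [0.256, -0.838, 0.482], [0.099, -0.473, -0.876]]
contact_force: [0.2, 0.4, 0.6]
finger_gap: 0.0916
gripper_force: 0.0
```

Request:
move_arm:
  targets:
    - [[0.92,-0.9,-0.75,0,-1]]

```text
t: 9.6
eef_pos: [0.3331, 0.4343, 0.7221]
orientation: [[0.962, 0.271, -0.026], [0.246, -0.828, 0.503], [0.115, -0.491, -0.864]]
contact_force: [-0.1, 0.2, -0.3]
finger_gap: 0.0919
gripper_force: 0.0
```

Request:
move_arm:
  targets:
    - [[0.93,-0.92,-0.7,0,-1]]

```text
t: 9.7
eef_pos: [0.3393, 0.443, 0.7248]
orientation: [[0.963, 0.27, -0.012], [0.236, -0.817, 0.525], [0.132, -0.509, -0.851]]
contact_force: [-0.8, -0.3, -0.2]
finger_gap: 0.0918
gripper_force: 0.0
```

Request:
move_arm:
  targets:
    - [[0.94,-0.93,-0.68,0,-1]]

```text
t: 9.8
eef_pos: [0.3455, 0.4513, 0.7279]
orientation: [[0.963, 0.27, 0.002], [0.225, -0.806, 0.547], [0.149, -0.527, -0.837]]
contact_force: [0.7, -0.1, 1.0]
finger_gap: 0.0919
gripper_force: 0.0
```

Request:
move_arm:
  targets:
    - [[0.95,-0.94,-0.65,0,-1]]

```text
t: 9.9
eef_pos: [0.3516, 0.4593, 0.7315]
orientation: [[0.963, 0.27, 0.016], [0.214, -0.794, 0.569], [0.166, -0.544, -0.822]]
contact_force: [0.2, 0.4, -0.6]
finger_gap: 0.0915
gripper_force: 0.0
```

Request:
move_arm:
  targets:
    - [[0.96,-0.95,-0.62,0,-1]]

```text
t: 10.0
eef_pos: [0.3576, 0.467, 0.7354]
orientation: [[0.962, 0.271, 0.03], [0.202, -0.781, 0.59], [0.183, -0.562, -0.807]]
contact_force: [0.1, 0.1, -0.1]
finger_gap: 0.0915
gripper_force: 0.0
```

Request:
move_arm:
  targets:
    - [[0.97,-0.96,-0.6,0,-1]]

```text
t: 10.1
eef_pos: [0.3635, 0.4742, 0.7399]
orientation: [[0.961, 0.272, 0.044], [0.189, -0.768, 0.612], [0.2, -0.58, -0.79]]
contact_force: [-0.1, -0.0, -0.0]
finger_gap: 0.0917
gripper_force: 0.0
```

Request:
move_arm:
  targets:
    - [[0.98,-0.97,-0.58,0,-1]]

```text
t: 10.2
eef_pos: [0.3692, 0.4808, 0.745]
orientation: [[0.96, 0.273, 0.058], [0.176, -0.754, 0.632], [0.217, -0.597, -0.772]]
contact_force: [0.7, -0.3, 0.9]
finger_gap: 0.0922
gripper_force: 0.0
```

Request:
move_arm:
  targets:
    - [[1,-0.98,-0.55,0,-1]]

```text
t: 10.3
eef_pos: [0.375, 0.487, 0.7505]
orientation: [[0.959, 0.274, 0.073], [0.162, -0.74, 0.653], [0.233, -0.614, -0.754]]
contact_force: [-0.2, -0.1, -0.3]
finger_gap: 0.0921
gripper_force: 0.0
```

Request:
move_arm:
  targets:
    - [[1,-0.98,-0.52,0,-1]]

```text
t: 10.4
eef_pos: [0.3808, 0.4928, 0.7564]
orientation: [[0.957, 0.276, 0.088], [0.147, -0.725, 0.673], [0.25, -0.631, -0.734]]
contact_force: [-0.0, -0.2, 0.2]
finger_gap: 0.0917
gripper_force: 0.0
```

```bash
python3 st.py
```

```text
10.4 [ 28.5  26.1   2.1  38.2 117.3 132.9] [0.381 0.493 0.756]
[[ 0.957  0.276  0.088]
 [ 0.147 -0.725  0.673]
 [ 0.25  -0.631 -0.734]]
tilt 42.738233084682676 az 82.55225513395321
```

Run:
```python
from mv import *
from h import bot,w
np.set_printoptions(precision=4,suppress=True)
acc={}
for k in range(2):
  for c in("top","side"):
    bot.get_image(c)
    for n in("positioner","pull_ring","middle_hole","clip_tip"):
      for r in bot.pinpoint(c,n):
        p=w(c,r["point"])
        if r["confidence"]>.4 and not(n=="clip_tip" and p[2]<.03): acc.setdefault(n,[]).append(p)
for n,v in acc.items(): print(n,np.round(v,3).tolist(),np.mean(v,0))
R=fk(now())[1]; z=R[:,2]; ax=np.r_[z[:2],0]/np.hypot(*z[:2])
y=np.array([-ax[1],ax[0],0])
# turn phi: R@rz(phi) y -> cos phi*y - sin phi*x
for s in(1,-1): print(s,np.degrees(np.arctan2(-(s*y)@R[:,0],(s*y)@R[:,1])), np.degrees(np.arctan2(z[1],z[0])))
```

```text
positioner [[0.601, 0.008, 0.001], [0.602, 0.012, -0.006], [0.565, -0.114, 0.049], [0.57, -0.114, 0.126], [0.604, 0.01, -0.002]] [ 0.5882 -0.0397  0.0336]
pull_ring [[0.567, -0.115, 0.121], [0.565, -0.111, 0.129], [0.538, -0.228, 0.057], [0.568, -0.115, 0.123], [0.569, -0.113, 0.129]] [ 0.5614 -0.1365  0.1119]
middle_hole [[0.569, -0.116, 0.048], [0.568, -0.114, 0.051], [0.567, -0.113, 0.046], [0.562, -0.114, 0.052]] [ 0.5664 -0.1143  0.0492]
clip_tip [[0.542, -0.228, 0.06], [0.537, -0.227, 0.054], [0.538, -0.225, 0.057], [0.54, -0.228, 0.06]] [ 0.5391 -0.2266  0.0578]
1 111.57584973634734 82.55225513395321
-1 -68.42415026365266 82.55225513395321
```

Run:
```python
from mv import *
q=now(); p=fk(q)[0]
W=[[.42,.38,.66],[.44,.24,.58],[.45,.1,.5],[.45,-.03,.44],[.45,-.15,.38],[.46,-.25,.32]]
T=[-34.2,-34.2,0,0,0,0]
for wp,t in zip(W,T):
    R=fk(q)[1]; dp=np.array(wp)-fk(q)[0]; v=R.T@dp/.1
    q=plan(q,[dp],[t],.75);
```

```text
tool [-0.03  1.53 -0.02] turn -0.285
  -> q [ 12.6   8.7  47.9  40.7 102.2  70.9] p [0.42 0.38 0.66] tilt 42.7 az 82.6
tool [-1.06  1.18 -0.34] turn -0.285
  -> q [ -7.1   3.7  66.3  44.4 104.2  14.1] p [0.44 0.24 0.58] tilt 42.7 az 82.6
tool [-1.55  0.28 -0.35] turn 0.0
  -> q [-25.2   5.4  76.5  42.8 107.9  -7.6] p [0.45 0.1  0.5 ] tilt 42.7 az 82.6
tool [-1.35  0.17 -0.43] turn 0.0
  -> q [-39.1  11.6  78.2  38.3 111.  -24.1] p [ 0.45 -0.03  0.44] tilt 42.7 az 82.6
tool [-1.28  0.16 -0.37] turn 0.0
  -> q [-48.7  20.7  74.8  33.4 112.  -36.1] p [ 0.45 -0.15  0.38] tilt 42.7 az 82.6
tool [-1.13  0.23 -0.22] turn 0.0
  -> q [-54.   31.   67.6  30.3 112.1 -42.7] p [ 0.46 -0.25  0.32] tilt 42.7 az 82.6
```

Request:
move_arm:
  targets:
    - [[0,0.25,0,-0.07,-1],[0,0.5,0,-0.14,-1],[0,0.75,0,-0.21,-1],[0,1,0,-0.285,-1]]

```text
t: 11.8
eef_pos: [0.4079, 0.4198, 0.6925]
orientation: [[0.679, 0.729, 0.087], [0.5, -0.546, 0.672], [0.538, -0.413, -0.735]]
contact_force: [0.3, 0.6, 0.5]
finger_gap: 0.0919
gripper_force: 0.0
```

Request:
move_arm:
  targets:
    - [[-0.2,0.2,0,-0.07,-1],[-0.4,0.4,0,-0.14,-1],[-0.6,0.6,0,-0.21,-1],[-0.8,0.8,0,-0.285,-1]]

```text
t: 12.2
eef_pos: [0.4113, 0.3365, 0.6168]
orientation: [[0.164, 0.983, 0.087], [0.718, -0.18, 0.672], [0.676, -0.047, -0.735]]
contact_force: [-0.7, -0.3, 0.2]
finger_gap: 0.0918
gripper_force: 0.0
```

Request:
move_arm:
  targets:
    - [[-0.3,0.05,-0.08,0,-1],[-0.6,0.11,-0.16,0,-1],[-0.9,0.17,-0.245,0,-1]]

```text
t: 12.5
eef_pos: [0.4105, 0.2523, 0.5733]
orientation: [[0.17, 0.982, 0.087], [0.717, -0.184, 0.672], [0.676, -0.052, -0.735]]
contact_force: [0.6, -0.6, 0.2]
finger_gap: 0.0921
gripper_force: 0.0
```

Request:
move_arm:
  targets:
    - [[-0.3,0.05,-0.08,0,-1],[-0.6,0.11,-0.16,0,-1],[-0.9,0.17,-0.245,0,-1]]

```text
t: 12.8
eef_pos: [0.4098, 0.1681, 0.5297]
orientation: [[0.17, 0.982, 0.088], [0.717, -0.184, 0.672], [0.676, -0.051, -0.735]]
contact_force: [1.2, -1.2, 0.9]
finger_gap: 0.0918
gripper_force: 0.0
```

Request:
move_arm:
  targets:
    - [[-0.3,0.05,-0.08,0,-1],[-0.6,0.11,-0.16,0,-1],[-0.9,0.17,-0.245,0,-1]]

```text
t: 13.1
eef_pos: [0.4091, 0.0839, 0.486]
orientation: [[0.17, 0.982, 0.088], [0.717, -0.184, 0.672], [0.676, -0.051, -0.735]]
contact_force: [0.4, 0.0, 0.4]
finger_gap: 0.0916
gripper_force: 0.0
```

```bash
python3 st.py
```

```text
13.1 [-29.7   1.5  82.9  41.6 109.2  -8.6] [0.409 0.084 0.486]
[[ 0.17   0.982  0.088]
 [ 0.717 -0.184  0.672]
 [ 0.676 -0.051 -0.735]]
tilt 42.667442279132274 az 82.57211050279471
```

Request:
move_arm:
  targets:
    - [[-0.29,0.1,-0.08,-0.036,-1],[-0.58,0.2,-0.16,-0.036,-1],[-0.86,0.3,-0.245,-0.036,-1]]

```text
t: 13.4
eef_pos: [0.4221, 0.0001, 0.4442]
orientation: [[0.096, 0.992, 0.088], [0.729, -0.13, 0.672], [0.678, -0.001, -0.735]]
contact_force: [0.7, 1.4, -0.8]
finger_gap: 0.0921
gripper_force: 0.0
```

Request:
move_arm:
  targets:
    - [[-0.29,0.1,-0.08,0,-1],[-0.58,0.2,-0.16,0,-1],[-0.86,0.3,-0.245,0,-1]]

```text
t: 13.7
eef_pos: [0.4416, -0.083, 0.4038]
orientation: [[0.096, 0.992, 0.087], [0.729, -0.13, 0.672], [0.678, -0.001, -0.735]]
contact_force: [0.2, 0.3, -0.0]
finger_gap: 0.0919
gripper_force: 0.0
```

Request:
move_arm:
  targets:
    - [[-0.29,0.1,-0.08,0,-1],[-0.58,0.2,-0.16,0,-1],[-0.86,0.3,-0.245,0,-1]]

```text
t: 14.0
eef_pos: [0.4611, -0.166, 0.3634]
orientation: [[0.096, 0.992, 0.087], [0.729, -0.13, 0.672], [0.678, -0.001, -0.735]]
contact_force: [0.6, 0.8, 0.3]
finger_gap: 0.0919
gripper_force: 0.0
```

Request:
move_arm:
  targets:
    - [[-0.29,0.1,-0.08,0,-1],[-0.58,0.2,-0.16,0,-1],[-0.86,0.3,-0.245,0,-1]]

```text
t: 14.3
eef_pos: [0.4805, -0.249, 0.323]
orientation: [[0.096, 0.992, 0.087], [0.729, -0.13, 0.672], [0.678, -0.001, -0.735]]
contact_force: [0.7, -1.4, 0.4]
finger_gap: 0.092
gripper_force: 0.0
```

```bash
python3 st.py
python3 - <<'E'
from mv import *
q=now();p,R=fk(q); C=np.array([.5675,-.1145,.126]); z=R[:,2]; y=R[:,1]
for b in(.13,.06,-.026): print(b,"tool shift",(R.T@(C-.0555*y-b*z-p)/.1).round(3),(C-.0555*y-b*z).round(3))
E
```

```text
14.3 [-52.4  32.5  64.6  31.3 112.7 -40.4] [ 0.48  -0.249  0.323]
[[ 0.096  0.992  0.087]
 [ 0.729 -0.13   0.672]
 [ 0.678 -0.001 -0.735]]
tilt 42.67894784667561 az 82.61619942132843
0.13 tool shift [-0.271  0.136  1.128] [ 0.501 -0.195  0.222]
0.06 tool shift [-0.271  0.136  1.828] [ 0.507 -0.148  0.17 ]
-0.026 tool shift [-0.271  0.136  2.688] [ 0.515 -0.09   0.107]
```

Request:
move_arm:
  targets:
    - [[-0.09,0.05,0.3,0,-1],[-0.18,0.1,0.6,0,-1],[-0.27,0.136,0.9,0,-1],[-0.27,0.136,1,0,-1]]

```text
t: 14.7
eef_pos: [0.4994, -0.2005, 0.2294]
orientation: [[0.098, 0.992, 0.084], [0.727, -0.129, 0.675], [0.68, -0.005, -0.733]]
contact_force: [0.5, 0.2, 0.3]
finger_gap: 0.0918
gripper_force: 0.0
```

Request:
move_arm:
  targets:
    - [[0,0,0.3,0,-1],[0,0,0.6,0,-1],[0,0,0.8,0,-1],[0,0,0.8,0,-1]]

```text
t: 15.1
eef_pos: [0.5064, -0.1467, 0.1728]
orientation: [[0.096, 0.992, 0.084], [0.728, -0.128, 0.674], [0.679, -0.003, -0.734]]
contact_force: [0.4, 0.3, 0.5]
finger_gap: 0.0916
gripper_force: 0.0
```

```bash
python3 st.py
python3 - <<'E'
from h import *
a=bot.get_image("side")[0][160:340,140:340]; b=bot.get_image("top")[0][130:310,230:430]
cv2.imwrite("pics/pre.png",cv2.resize(np.hstack([a,b]),None,fx=2,fy=2,interpolation=cv2.INTER_CUBIC)[:,:,::-1])
E
```

```text
15.1 [-44.3  35.   85.2  32.8  89.2 -46.2] [ 0.506 -0.147  0.173]
[[ 0.096  0.992  0.084]
 [ 0.728 -0.128  0.674]
 [ 0.679 -0.003 -0.734]]
tilt 42.77496915631393 az 82.85587553268965
```

View pics/pre.png

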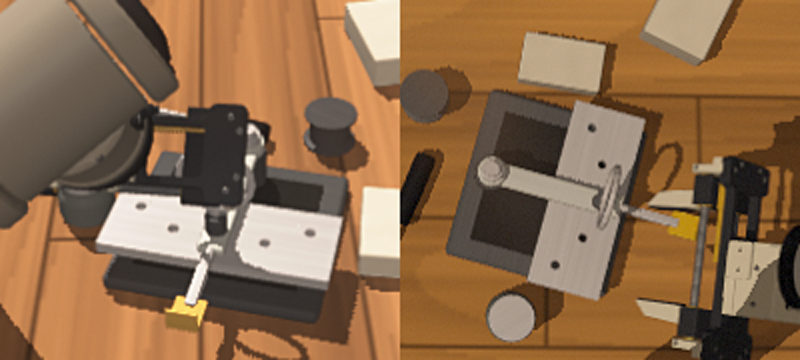

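Request:
move_arm:
  targets:
    - [[-0.02,0.01,0.15,0,-1],[-0.02,0.01,0.3,0,-1],[-0.03,0.01,0.45,0,-1]]

```text
t: 15.5
eef_pos: [0.5124, -0.1218, 0.1393]
orientation: [[0.095, 0.991, 0.09], [0.73, -0.131, 0.67], [0.676, 0.002, -0.737]]
contact_force: [-0.1, -0.3, 0.6]
finger_gap: 0.0917
gripper_force: 0.0
```

Request:
move_arm:
  targets:
    - [[0,0,0.12,0,-1],[0,0,0.25,0,-1],[0,0,0.37,0,-1],[0,0,0.37,0,-1]]

```text
t: 15.9
eef_pos: [0.5143, -0.0944, 0.1102]
orientation: [[0.096, 0.992, 0.085], [0.728, -0.128, 0.673], [0.679, -0.002, -0.734]]
contact_force: [0.1, -0.2, -0.0]
finger_gap: 0.092
gripper_force: 0.0
```

```bash
python3 st.py
python3 - <<'E'
from h import *
a=bot.get_image("side")[0][160:340,140:340]; b=bot.get_image("top")[0][130:310,230:430]
cv2.imwrite("pics/in.png",cv2.resize(np.hstack([a,b]),None,fx=2,fy=2,interpolation=cv2.INTER_CUBIC)[:,:,::-1])
E
```

```text
15.9 [-40.   37.8  92.1  35.5  79.1 -48.7] [ 0.514 -0.094  0.11 ]
[[ 0.096  0.992  0.085]
 [ 0.728 -0.128  0.673]
 [ 0.679 -0.002 -0.734]]
tilt 42.735816314326 az 82.7717860846251
```

View pics/in.png

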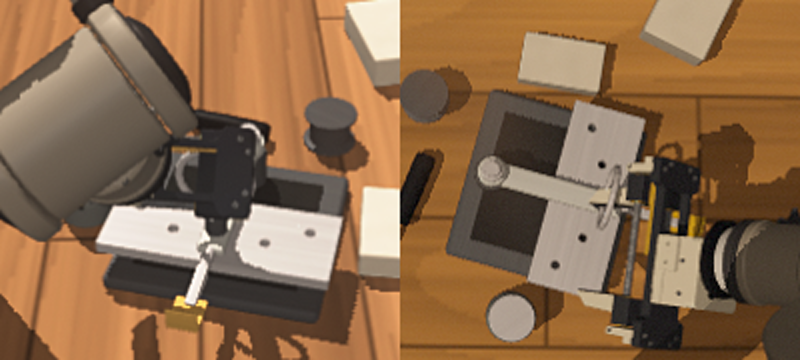

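Run:
```python
from h import *
im,d=bot.get_image("top"); b=im[195:265,305:385]
cv2.imwrite("pics/z1.png",cv2.resize(b,(800,600)[:2] and (686,600),interpolation=cv2.INTER_CUBIC)[:,:,::-1])
i=bot.camera_info("top"); R=np.array(i["R"]);t=np.array(i["t"])
for X in ([.5675,-.1145,.163],[.5675+.036,-.1145-.010,.126],[.5675-.036,-.1145+.010,.126],[.514+.055,-.094-.007,.110]):
    u=cv2.projectPoints(np.array([X]),cv2.Rodrigues(R)[0],t,np.array(i["K"]),np.array(i["distortion"]))[0].ravel(); print(X,((u-[305,195])*600/70).round())
```

```text
[0.5675, -0.1145, 0.163] [267. 276.]
[0.6035, -0.1245, 0.126] [283. 148.]
[0.5315, -0.10450000000000001, 0.126] [206. 432.]
[0.5690000000000001, -0.101, 0.11] [183. 289.]
```

View pics/z1.png

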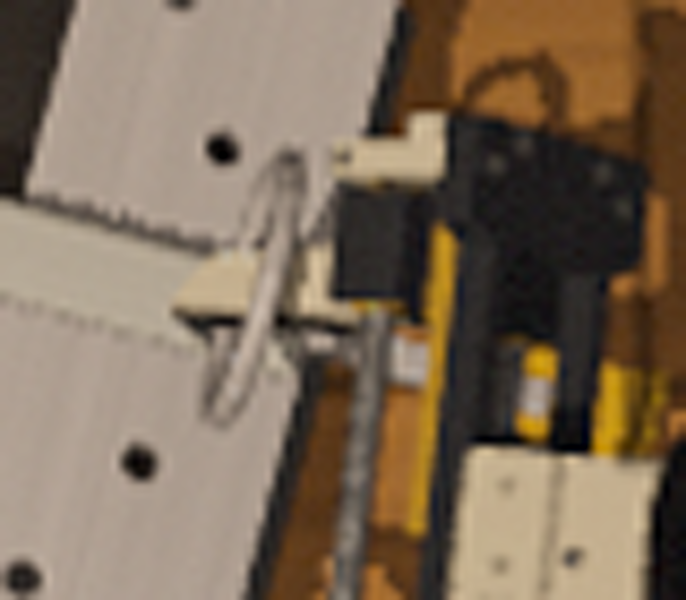

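Request:
move_arm:
  targets:
    - [[0.03,0,-0.03,0,-1],[0.054,0,-0.059,0,-1],[0.054,0,-0.059,0,-1]]

```text
t: 16.35
eef_pos: [0.5151, -0.096, 0.1198]
orientation: [[0.095, 0.992, 0.088], [0.73, -0.13, 0.671], [0.677, 0.001, -0.736]]
contact_force: [-0.0, 0.3, -0.5]
finger_gap: 0.0915
gripper_force: 0.0
```

Request:
move_arm:
  targets:
    - [[0.014,0,-0.015,0,-1],[0.027,0,-0.03,0,-1],[0.027,0,-0.03,0,-1]]

```text
t: 16.65
eef_pos: [0.5148, -0.0957, 0.1233]
orientation: [[0.095, 0.992, 0.087], [0.729, -0.129, 0.672], [0.678, -0.0, -0.735]]
contact_force: [-0.7, 0.6, 0.4]
finger_gap: 0.0921
gripper_force: 0.0
```

Request:
move_arm:
  targets:
    - [[0.014,0,-0.015,0,-1],[0.027,0,-0.03,0,-1],[0.027,0,-0.03,0,-1]]

```text
t: 16.95
eef_pos: [0.5144, -0.0958, 0.1267]
orientation: [[0.096, 0.992, 0.086], [0.729, -0.129, 0.672], [0.677, -0.002, -0.736]]
contact_force: [-0.4, -1.2, -4.4]
finger_gap: 0.092
gripper_force: 1.9
```

Request:
move_arm:
  targets:
    - [[0.027,0,-0.029,0,-1],[0.054,0,-0.059,0,-1],[0.081,0,-0.088,0,-1],[0.095,0,-0.103,0,-1],[0.095,0,-0.103,0,-1]]

```text
t: 17.45
eef_pos: [0.5147, -0.0957, 0.1412]
orientation: [[0.095, 0.992, 0.087], [0.729, -0.129, 0.672], [0.677, -0.001, -0.736]]
contact_force: [-1.0, -1.6, -6.7]
finger_gap: 0.0918
gripper_force: 2.8
```

```bash
python3 st.py
python3 - <<'E'
from mv import *
R=fk(now())[1]; H=np.array([.6022,.0108,0])
prev=H-.13*np.array([np.cos(np.radians(74.5)),np.sin(np.radians(74.5)),0])
for a in(4,8,12,16,20):
    c=H-.13*np.array([np.cos(np.radians(74.5+a)),np.sin(np.radians(74.5+a)),0]); print(a,(R.T@(c-prev)/.1).round(3),(c-prev).round(4))
E
python3 - <<'E'
from h import *
bot.get_image("top");bot.get_image("side")
for c in("top","side"): print([(r["confidence"],w(c,r["point"]).round(3)) for r in bot.pinpoint(c,"pull_ring")])
E
```

```text
17.45 [-40.   35.3  90.8  35.2  82.1 -46.5] [ 0.515 -0.096  0.141]
[[ 0.095  0.992  0.087]
 [ 0.729 -0.129  0.672]
 [ 0.677 -0.001 -0.736]]
tilt 42.64330872138497 az 82.6159466039644
4 [-0.007  0.09  -0.007] [ 0.0088 -0.0021  0.    ]
8 [-0.009  0.181 -0.009] [ 0.0178 -0.0036  0.    ]
12 [-0.007  0.272 -0.007] [ 0.0268 -0.0045  0.    ]
16 [-0.     0.362 -0.   ] [ 0.0359 -0.0047  0.    ]
20 [0.011 0.451 0.01 ] [ 0.0449 -0.0043  0.    ]
[(0.74, array([ 0.697,  0.094, -0.001])), (0.49, array([ 0.57 , -0.109,  0.139]))]
[(0.49, array([ 0.569, -0.115,  0.146]))]
```

Request:
move_arm:
  targets:
    - [[-0.005,0.07,-0.005,0,-1],[-0.008,0.14,-0.008,0,-1],[-0.009,0.21,-0.009,0,-1],[-0.006,0.28,-0.006,0,-1],[-0.002,0.34,-0.002,0,-1]]

```text
t: 18.15
eef_pos: [0.5493, -0.1007, 0.1409]
orientation: [[0.095, 0.992, 0.088], [0.729, -0.13, 0.672], [0.677, -0.0, -0.736]]
contact_force: [-0.7, -3.1, -6.8]
finger_gap: 0.0914
gripper_force: 3.3
```

Request:
move_arm:
  targets:
    - [[0.004,0.03,0.004,0,-1],[0.008,0.06,0.007,0,-1],[0.012,0.09,0.01,0,-1],[0.013,0.11,0.012,0,-1],[0.013,0.11,0.012,0,-1]]

```text
t: 18.65
eef_pos: [0.5601, -0.1004, 0.141]
orientation: [[0.096, 0.992, 0.088], [0.73, -0.13, 0.671], [0.677, 0.0, -0.736]]
contact_force: [1.0, -5.0, -6.0]
finger_gap: 0.0918
gripper_force: 3.9
```

```bash
python3 st.py;python3 - <<'E'
from h import *
for k in range(3):
  for c in("top","side"):
    bot.get_image(c)
    for n in ("pull_ring","clip_tip"):
      for r in bot.pinpoint(c,n):
        p=w(c,r["point"]); L=np.hypot(*(p[:2]-[.6022,.0108]))
        if (n=="pull_ring" and abs(L-.13)<.02) or (n=="clip_tip" and abs(L-.248)<.02): print(c,n,p.round(3),np.degrees(np.arctan2(*(np.array([.0108,.6022])-p[1::-1][:2]))).round(2))
E
```

```text
18.65 [-37.7  38.8  83.5  36.1  83.9 -42.7] [ 0.56  -0.1    0.141]
[[ 0.096  0.992  0.088]
 [ 0.73  -0.13   0.671]
 [ 0.677  0.    -0.736]]
tilt 42.628614198166474 az 82.515605532449
top pull_ring [ 0.612 -0.12   0.138] 94.48
top clip_tip [ 0.626 -0.232  0.06 ] 95.53
side pull_ring [ 0.612 -0.118  0.141] 94.23
top pull_ring [ 0.614 -0.12   0.138] 95.15
top clip_tip [ 0.625 -0.233  0.06 ] 95.33
side pull_ring [ 0.61  -0.116  0.145] 93.36
side clip_tip [ 0.624 -0.234  0.056] 95.07
top pull_ring [ 0.544  0.124 -0.003] -62.88
top pull_ring [ 0.614 -0.119  0.137] 95.22
top clip_tip [ 0.625 -0.232  0.063] 95.37
side clip_tip [ 0.621 -0.238  0.058] 94.41
```

Request:
move_arm:
  targets:
    - [[-0.02,0,0.022,0,-1],[-0.04,0,0.044,0,-1],[-0.048,0,0.052,0,-1],[-0.048,0,0.052,0,-1]]

```text
t: 19.95
eef_pos: [0.56, -0.1004, 0.1338]
orientation: [[0.096, 0.991, 0.088], [0.729, -0.13, 0.672], [0.677, 0.0, -0.736]]
contact_force: [1.3, -5.6, -5.8]
finger_gap: 0.0918
gripper_force: 3.7
```

```bash
python3 st.py|head -1
```

```text
19.95 [-37.7  39.3  83.9  36.1  83.2 -43.3] [ 0.56  -0.1    0.134]
```

Request:
move_arm:
  targets:
    - [[-0.014,0,0.015,0,-1],[-0.027,0,0.03,0,-1],[-0.027,0,0.03,0,-1]]

```text
t: 20.25
eef_pos: [0.56, -0.1004, 0.1299]
orientation: [[0.096, 0.991, 0.089], [0.729, -0.13, 0.672], [0.677, 0.0, -0.736]]
contact_force: [0.2, -5.3, -4.8]
finger_gap: 0.0916
gripper_force: 3.6
```

Request:
move_arm:
  targets:
    - [[-0.014,0,0.015,0,-1],[-0.027,0,0.03,0,-1],[-0.027,0,0.03,0,-1]]

```text
t: 20.55
eef_pos: [0.56, -0.1004, 0.1259]
orientation: [[0.096, 0.991, 0.089], [0.729, -0.13, 0.672], [0.677, 0.0, -0.736]]
contact_force: [0.2, -5.7, -4.1]
finger_gap: 0.092
gripper_force: 3.5
```

Request:
move_arm:
  targets:
    - [[-0.014,0,0.015,0,-1],[-0.027,0,0.03,0,-1],[-0.027,0,0.03,0,-1]]

```text
t: 20.85
eef_pos: [0.5595, -0.0989, 0.1223]
orientation: [[0.095, 0.992, 0.087], [0.728, -0.128, 0.674], [0.679, -0.001, -0.734]]
contact_force: [0.9, 0.0, -0.3]
finger_gap: 0.0921
gripper_force: 0.0
```

Request:
move_arm:
  targets:
    - [[-0.03,0,0.033,0,-1],[-0.06,0,0.066,0,-1],[-0.06,0,0.066,0,-1]]

```text
t: 21.15
eef_pos: [0.5592, -0.0993, 0.1123]
orientation: [[0.096, 0.992, 0.086], [0.728, -0.129, 0.673], [0.678, -0.002, -0.735]]
contact_force: [-0.4, 0.2, -0.0]
finger_gap: 0.0919
gripper_force: 0.0
```

Run:
```python
from h import *
for k in range(2):
  for c in("top","side"):
    im,d=bot.get_image(c)
    print(c,[(r["confidence"],w(c,r["point"]).round(3)) for r in bot.pinpoint(c,"pull_ring")])
    if c=="top" and k: cv2.imwrite("pics/z2.png",cv2.resize(im[185:255,305:385],(686,600),interpolation=cv2.INTER_CUBIC)[:,:,::-1])
```

```text
top [(0.5, array([ 0.612, -0.118,  0.119])), (0.3, array([ 0.437, -0.011,  0.   ])), (0.15, array([ 0.745, -0.075, -0.002]))]
side [(0.62, array([ 0.614, -0.118,  0.126])), (0.41, array([ 0.602,  0.012, -0.002]))]
top [(0.45, array([ 0.612, -0.118,  0.126]))]
side [(0.66, array([ 0.615, -0.12 ,  0.13 ])), (0.42, array([ 0.695,  0.095, -0.   ]))]
```

View pics/z2.png

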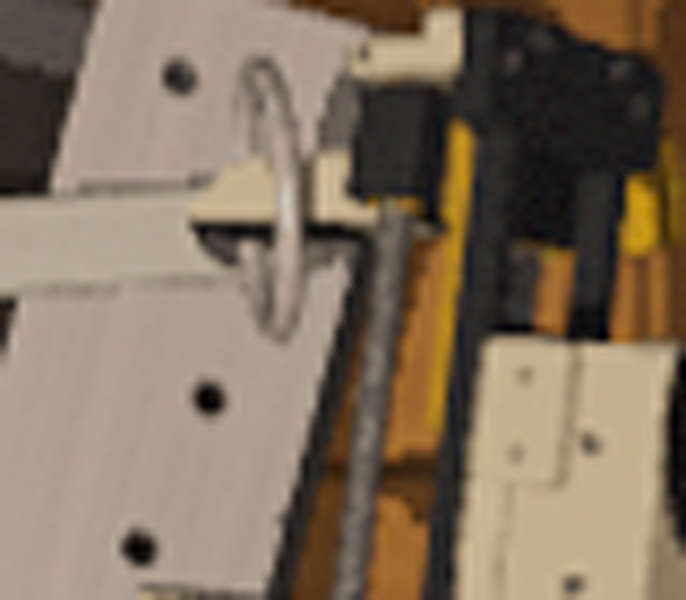

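Request:
move_arm:
  targets:
    - [[0,0,-0.12,0,-1],[0,0,-0.25,0,-1],[0,0,-0.4,0,-1],[0,0,-0.6,0,-1],[0,0,-0.85,0,-1]]

```text
t: 22.05
eef_pos: [0.5518, -0.1579, 0.1766]
orientation: [[0.096, 0.992, 0.087], [0.729, -0.129, 0.672], [0.678, -0.001, -0.735]]
contact_force: [0.6, -0.2, -0.1]
finger_gap: 0.0922
gripper_force: 0.0
```

Request:
move_arm:
  targets:
    - [[0,0,-0.3,0,-1],[0,0,-0.6,0,-1],[0,0,-0.9,0,-1],[0,0,-0.9,0,-1],[0,0,-0.9,0,-1]]

```text
t: 22.55
eef_pos: [0.5441, -0.2181, 0.2419]
orientation: [[0.096, 0.991, 0.088], [0.73, -0.131, 0.671], [0.677, 0.0, -0.736]]
contact_force: [0.3, -0.4, -1.3]
finger_gap: 0.092
gripper_force: 0.0
```

Run:
```python
from h import *
for c in("top","side")*2:
    im,d=bot.get_image(c)
    for n in("pull_ring","clip_tip"):
      print(c,n,[(r["confidence"],w(c,r["point"]).round(3)) for r in bot.pinpoint(c,n)])
    if c=="side": cv2.imwrite("pics/fin.png",im[:,:,::-1])
print(bot.read_state()["t"])
```

```text
top pull_ring [(0.73, array([ 0.614, -0.119,  0.12 ]))]
top clip_tip [(0.75, array([ 0.62 , -0.231,  0.06 ]))]
side pull_ring [(0.66, array([ 0.614, -0.118,  0.128]))]
side clip_tip [(0.78, array([ 0.624, -0.234,  0.057]))]
top pull_ring [(0.63, array([ 0.615, -0.118,  0.122]))]
top clip_tip [(0.62, array([ 0.625, -0.232,  0.061])), (0.19, array([0.696, 0.09 , 0.001]))]
side pull_ring [(0.5, array([ 0.613, -0.122,  0.13 ]))]
side clip_tip [(0.93, array([ 0.622, -0.236,  0.054]))]
23.15
```

View pics/fin.png

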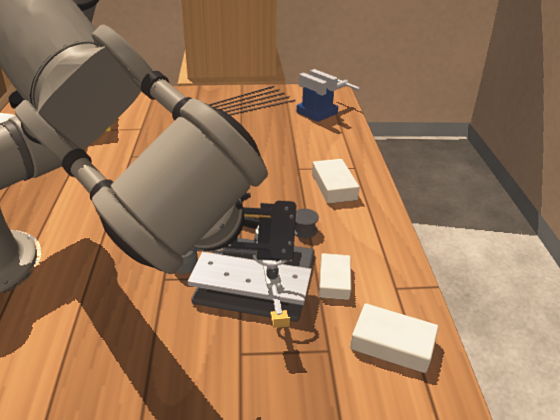

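The final picture shows the arm at the fourth hole (boss at pixel 272,270, clip at 281,318). The ring measures about 126 mm high, so the pin is home, and the fingers are clear of it.

```bash
python3 -c "
from bench import bot
print(bot.close_job())"
```

```text
the job is handed in; nothing more can be done
None
```

The job is handed in (verdict not shown): the arm was swung one hole towards the smallest block (positioner −y side), the ring measures about 126 mm high (pin home), the finger is out of the ring, and the ring was hooked rather than gripped.

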